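Clear the drilling jig and hold its hold-down open

ROBOT

A 6-joint arm with a two-finger parallel gripper is mounted at the origin on the work surface. World frame = base frame: x ahead of the robot, y to its left, z up, the work surface at z = 0. Lengths are in m, angles in rad, forces in N, time in s.
With the tool pointing down it reaches from about 0.35 to 0.775 m from the base axis. Payload 7.3 kg.
Tool frame: the origin (TCP) lies at the very end of the fingers, on their centre line; the grasp point (between the pads) lies 19 mm behind it; z points along the fingers, y is the direction in which the jaws open and shut (so a half turn about z gives the same grasp; the last joint's range is limited). The gripper opens to 92 mm and grips with 3 to 60 N. Pads are 19 mm wide; open, the fingers measure 130 mm over their backs; the gripper's body (75 mm by 190 mm) begins 47 mm behind the grasp point.
Start: joints at [-1.487, 0.342, 1.524, -0, 1.275, -0.146], TCP at [0.12, -0.511, 0.227] pointing down, gripper open.
Joint ranges: [-2.53, 2.53], [-0.77, 2.02], [0.04, 2.7], [-1, 4.14], [0.28, 2.66], [-3.11, 3.11]. Speed limits (rad/s): [2.57, 2.57, 3.14, 3.14, 3.14, 3.14].

INTERFACE

Orientations are given as a unit quaternion [x, y, z, w].
In Python, from rig import bot, imaging, job gives the robot as it stands.
- The arm moves only by the tool arm_command, never from a script. Its argument "rows" is a list of rows, each a list of 7 numbers: the shift along the tool's x, y, z in cm, then the turn, a rotation vector about the tool's x, y, z in rad, then the opening, from 0 (shut) to 1 (fully open). A call has exactly 5 rows; each row is the pose to reach, as a shift and turn from the pose commanded when the call began, along the tool's axes at that moment; what a row does not reach only later rows make up. A row lasts 1/10 s, in which the tool goes at most 50 mm and 8.59 degrees, less where a joint would pass 70% of its speed; a pose out of reach is approached as far as the arm can. A call with a gripper value outside its range is refused whole. The fingers move at their own pace and stop on an object; "force" is the grip in N (left out, the last holds). Time passes only in rows, so rows that repeat a pose let the fingers close, or fill a call up. It gives the time, the measured TCP pose, the force and the opening at its end, in the units of the state.
- bot.sense(): the state, without advancing time (a new reading comes with each control period).
- imaging.capture(name): name is "scene" or "top" or "wrist"; returns a dict with "frame" (400x640x3 uint8, red, green, blue), "range_z" (400x640 float32, m along the optical axis (not along the pixel's ray), 0 where there is no reading), "K" (3x3 intrinsics, pixels), "T" (4x4, takes a point from camera to world coordinates). Camera axes: x right, y up, looking along -z (the intrinsics and any distortion apply to the point x, -y, -z); pixel columns grow to the right and rows downward; lengths in m; the calibration is good to about 2 mm. A picture is of the moment at which its call begins.
- job.finish_job(): hands the job in, once; it reports no verdict.
The state is a dict: "clock": time; "joint_positions": joint angles; "dq": joint speeds; "joint_efforts": joint torques, N m; "tool_pos": TCP position; "tool_rot": TCP orientation; "force": force on the tool from outside, world axes, zero at the start; "torque": the same for the moment, N m; "gripper_width": opening from 0.0 (shut) to 1.0 (fully open).
Only numpy, scipy, OpenCV 4.12 (cv2) and the standard library are available. Lean on these libraries where they do the work, as an engineer would, in place of code of your own. Each camera call takes 0.05 s, during which the arm holds its last target.

TASK

Make the drilling jig ready for the next rail: first take the two wooden offcuts off its bed and put them in the scrap bin, leaving the other things on the bench where they are. Then swing the cam lever up by its black handle to where the cam lifts the sprung foot highest (the lever stands straight up; past that the foot sinks again). Finish while still holding the handle steady there, as nothing else keeps the sprung lever up.

Things in the scene. Friction and masses are not known exactly. Their poses are not given: they have to be found in the camera images.
- jig: Drilling jig, bolted down. Bed 20 mm thick, its top 20 mm over the bench, x -120 to 100, y -180 to 180 mm. Origin: on the bench below the foot; own x points away from the robot. Fence face at x = 25, top 50 mm over the bench. Drill-bush brackets at y = +-52 reach to x = -5, 46 to 66 mm up. A grey gooseneck at y = 0 (36 mm wide, x -18 to 83, 129 mm high) carries the sprung foot.
- foot (a point): Centre of the underside of the rubber-faced pressure foot (42 by 40 mm), on the jig's vertical axis. 38 mm above the bench at rest, 50 mm when the cam lifts it fully (12 mm of lift).
- lever_pivot (a point): Centre of the cam's pivot pin, on the top of the pull rod, 151 mm above the bench at rest and 163 mm at full lift, right above the jig's origin. The pin's axis is the jig's own y axis; the pin rises and sinks with the foot. The cam disc (44 mm across) reaches 22 mm above and below the pin at rest.
- cam_lever (a joint): Lever angle, rad. 0 (rest, stop): level, handle towards the jig's -x, foot down. Grows as the handle swings up; 1.571: upright, foot highest; beyond it the foot sinks (stop at 1.95). Lift = 12 mm x sin(angle). A spring (20 to 35 N) pushes the foot down and so turns the lever back: about 3 N at the handle up to midway, almost none near upright. No detent.
- block_offcut: Offcut of a rail, a wooden block 40 mm (its x) by 44 mm (its y) by 24 mm high, 30 g. Origin: centre of its underside. At the start it lies on the jig's bed on one side of the foot.
- mitre_offcut: Rail offcut with one slanting end, wood, 24 mm high, 35 g. Parallel faces 44 mm apart at its y = -22 (x -17 to 43 mm) and y = +22 (x -17 to 17 mm). Origin: on the underside, midway between these faces, under the middle of the shorter: pinch it there across its y. At the start it lies on the jig's bed, on the other side of the foot from the block.
- scrap_bin: Scrap bin, an open grey plastic box standing loose on the bench to the left or right of the jig: 200 mm (its x) by 150 mm (its y), 100 mm high, walls and floor 4 mm, empty. Origin: centre of its underside.
- rail: Bystander: the next rail to be drilled, a wooden bar 300 by 44 by 24 mm lying on the bench, on the side where the bin is not. Origin: centre of its underside.
- cassette: Bystander: a bicycle cassette (stack of sprockets) lying flat, 100 mm across, 30 mm high. Origin: centre of its underside. On the robot's side of the jig, left.
- spanner: Bystander: a steel spanner 160 mm long, lying on the bench along its own x. Origin: centre of its underside. On the robot's side of the jig, right.
- oil_bottle: Bystander: a white plastic bottle standing behind the jig at the right, 52 mm across, 130 mm high. Origin: centre of its underside.
- lever_grip (a point): Middle of the lever's black handle: a bar 25 mm thick, 64 mm long, lying along the jig's y and spinning freely on its own axis, so a gripper that pinches it from above across the jig's x can keep pointing down all the way. 120 mm from the pin's axis, at jig y = +8 mm: 151 mm above the bench at rest, 283 mm with the lever upright. The flat steel lever bar joins it at jig y = -30 mm.

How it is judged:
On the way, in this order (a step that is already met when the one before it is completed fails the run):
1. both offcuts lie in the scrap bin, let go (x of block_offcut in the frame of scrap_bin between -0.1 and 0.1 m and y of block_offcut in the frame of scrap_bin between -0.075 and 0.075 m and z of block_offcut in the frame of scrap_bin between -0.005 and 0.085 m and x of mitre_offcut in the frame of scrap_bin between -0.1 and 0.1 m and y of mitre_offcut in the frame of scrap_bin between -0.075 and 0.075 m and z of mitre_offcut in the frame of scrap_bin between -0.005 and 0.085 m and linear speed of each of block_offcut, mitre_offcut below 0.05 m/s and angle between scrap_bin's own z axis and vertical below 0.15 rad and height (world z) of scrap_bin between -0.01 and 0.01 m and contact force between the fingers and block_offcut below 0.05 N and contact force between the fingers and mitre_offcut below 0.05 N), for 0.2 s.
2. the lever has been swung up to the cam's full lift (value of joint cam_lever between 1.37 and 1.77 rad), for 0.3 s.
At the end, for the whole second after the job is handed in: The lever rests within 0.2 rad of upright, the foot within about 1 mm of its highest, and the fingers still bear on the lever (over 0.3 N). Both offcuts lie still in the scrap bin, which stands upright on the bench. Rail, cassette, spanner and bottle moved no more than 20 mm (all of step 2 and velocity of joint cam_lever between -0.15 and 0.15 rad/s and z of foot in the frame of jig above 0.0485 m and contact force between the fingers and cam_lever above 0.3 N and x of block_offcut in the frame of scrap_bin between -0.1 and 0.1 m and y of block_offcut in the frame of scrap_bin between -0.075 and 0.075 m and z of block_offcut in the frame of scrap_bin between -0.005 and 0.085 m and x of mitre_offcut in the frame of scrap_bin between -0.1 and 0.1 m and y of mitre_offcut in the frame of scrap_bin between -0.075 and 0.075 m and z of mitre_offcut in the frame of scrap_bin between -0.005 and 0.085 m and linear speed of each of block_offcut, mitre_offcut below 0.05 m/s and angle between scrap_bin's own z axis and vertical below 0.15 rad and height (world z) of scrap_bin between -0.01 and 0.01 m); the arm keeps its last pose, push and grip.
It fails at once if the rail was moved more than 20 mm (distance of rail from where it was at the start of the episode above 0.02 m).
It fails at once if the cassette was moved more than 20 mm (distance of cassette from where it was at the start of the episode above 0.02 m).
It fails at once if the spanner was moved more than 20 mm (distance of spanner from where it was at the start of the episode above 0.02 m).
It fails at once if the oil bottle was moved more than 20 mm (distance of oil_bottle from where it was at the start of the episode above 0.02 m).
It also fails if it takes over 67 s, if anything falls off the work surface, if the arm or the gripper's body presses on something with over 40 N, if the wrist force passes 120 N, or if a joint passes its speed limit or range.

## Working session

There is one attempt and no reset: what is moved stays moved. The work goes in short steps, Python scripts to look and compute and a tool call to move; the robot and the scene stay as the last step left them, time stands still between calls to the robot, and variables do not carry over. Pictures are saved under pics/ and viewed, and the job is handed in when it is done.

Besides the shell and the picture viewer there is one more tool, called after "Emit:" as a command line: name --pt "numbers of a row" for each row, then --argument value for the rest. arm_command: Moves the arm, as the interface text tells. Its arguments: {"type":"object","properties":{"rows":{"type":"array","items":{"type":"array","items":{"type":"number"}}},"force":{"type":"number"}},"required":["rows"]}

```bash
mkdir -p pics; ls
python3 - <<'E'
from rig import bot, imaging, job
import cv2,numpy as np,pickle
print(bot.sense())
for n in ["top","scene"]:
    c=imaging.capture(n); pickle.dump(c,open(f"/tmp/{n}.pkl","wb"))
    cv2.imwrite(f"pics/{n}0.png",c["frame"][:,:,::-1]); print(c["K"],c["T"].round(4))
E
```

```text
pics
{'clock': 0.0, 'joint_positions': array([-1.48699915e+00,  3.42723899e-01,  1.52505228e+00,  3.97930446e-05,
        1.27541634e+00, -1.45982622e-01]), 'dq': array([ 3.39812155e-04,  3.07103969e-04, -3.74850578e-05,  1.74516306e-03,
        1.59428472e-04,  5.42206494e-04]), 'joint_efforts': array([ 6.48721107e-04, -4.31244063e+01, -2.44215757e+01,  7.18913111e-02,
        5.58936386e-02, -1.33045824e-04]), 'tool_pos': array([ 0.11958191, -0.51076029,  0.22603206]), 'tool_rot': array([ 9.93407759e-01,  1.14631511e-01,  4.38889576e-05, -7.98950691e-04]), 'force': array([0.09332425, 0.3971279 , 0.81549751]), 'torque': array([ 0.01734086,  0.02165242, -0.03149389]), 'gripper_width': 0.9986783710700097}
[[483.40621145   0.         317.59955071]
 [  0.         483.40621145 203.04596602]
 [  0.           0.           1.        ]] [[ 0.0078  0.9922 -0.1242  0.4026]
 [-0.9999  0.0092  0.0106  0.0147]
 [ 0.0116  0.1241  0.9922  1.2793]
 [ 0.      0.      0.      1.    ]]
[[388.33884554   0.         320.54678552]
 [  0.         388.33884554 201.65327932]
 [  0.           0.           1.        ]] [[ 0.7175 -0.4552  0.5272  1.0622]
 [ 0.6965  0.4549 -0.555  -0.5525]
 [ 0.0128  0.7654  0.6434  0.7503]
 [ 0.      0.      0.      1.    ]]
```

View pics/top0.png

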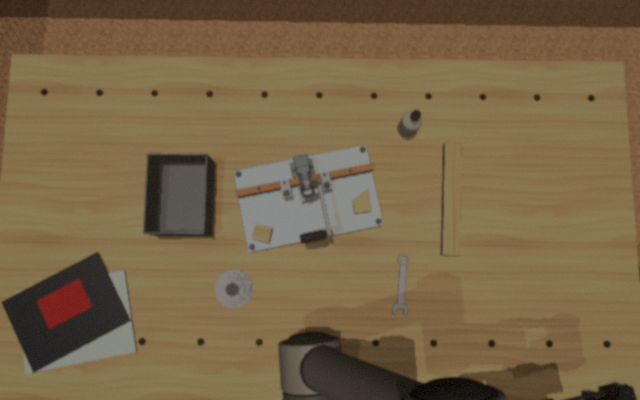

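View pics/scene0.png

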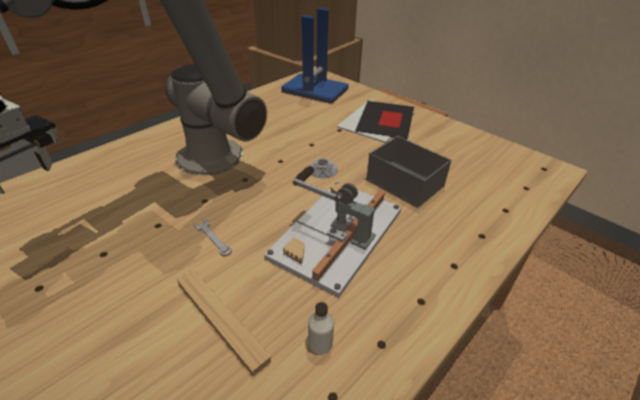

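The top view shows the block at (262,233), the mitre offcut at (362,203), the bin at (180,195), the black handle at (313,237) and the bottle, rail, spanner and cassette clear of the bed. Next I measure these.

```bash
cat > h.py <<'E'
import numpy as np,cv2
def cloud(c):
    z=c["range_z"];h,w=z.shape;v,u=np.mgrid[:h,:w];K=c["K"]
    P=np.stack([(u-K[0,2])/K[0,0]*z,-(v-K[1,2])/K[1,1]*z,-z],-1)
    return P@c["T"][:3,:3].T+c["T"][:3,3]
def pix(c,u,v,h):
    K=c["K"];d=c["T"][:3,:3]@np.array([(u-K[0,2])/K[0,0],-(v-K[1,2])/K[1,1],-1]);o=c["T"][:3,3]
    return o+d*(h-o[2])/d[2]
E
python3 - <<'E'
from h import *
import pickle
c=pickle.load(open("/tmp/top.pkl","rb"));P=cloud(c);f=c["frame"]
def rect(name,box,lo,hi):
    u0,v0,u1,v1=box;Q=P[v0:v1,u0:u1].reshape(-1,3);Q=Q[(Q[:,2]>lo)&(Q[:,2]<hi)]
    r=cv2.minAreaRect((Q[:,:2]*1000).astype(np.float32));print(name,len(Q),Q.mean(0).round(4),r)
    print(cv2.boxPoints(r).round(0).tolist())
rect("bed",(225,140,395,260),.012,.028)
rect("block",(245,218,280,250),.034,.055)
rect("mitre",(342,180,385,225),.034,.055)
rect("bin",(135,140,225,250),.085,.115)
rect("handle",(290,225,340,250),.12,.18)
for (u,v) in [(262,233),(362,203),(180,195),(313,237),(304,165),(303,190)]: print(u,v,P[v,u].round(4))
img=cv2.resize(f[140:260,220:400],None,fx=4.4,fy=4.4,interpolation=cv2.INTER_CUBIC)
cv2.imwrite("pics/crop1.png",np.clip(img[:,:,::-1]*1.3,0,255).astype(np.uint8))
E
```

```text
bed 8269 [0.5679 0.0295 0.0203] ((574.3709716796875, 27.476470947265625), (220.7675323486328, 360.5730895996094), 11.92469310760498)
[[429.0, 181.0], [504.0, -172.0], [720.0, -126.0], [645.0, 227.0]]
block 277 [0.4776 0.144  0.044 ] ((477.8100891113281, 144.21304321289062), (44.054931640625, 39.89569854736328), 78.87054443359375)
[[454.0, 126.0], [493.0, 119.0], [502.0, 162.0], [462.0, 170.0]]
mitre 319 [ 0.559  -0.1125  0.0441] ((563.7161254882812, -110.3272933959961), (57.43354797363281, 44.92294692993164), 8.704713821411133)
[[532.0, -92.0], [539.0, -137.0], [596.0, -128.0], [589.0, -84.0]]
bin 787 [0.5759 0.3564 0.0966] ((570.8612060546875, 352.625), (199.68087768554688, 152.3074188232422), 0.42705073952674866)
[[470.0, 428.0], [472.0, 276.0], [671.0, 277.0], [670.0, 430.0]]
handle 332 [0.4666 0.007  0.1596] ((467.0196838378906, 6.793628692626953), (29.377721786499023, 76.4613265991211), 20.587003707885742)
[[440.0, 37.0], [467.0, -34.0], [494.0, -24.0], [467.0, 48.0]]
262 233 [0.4789 0.1428 0.0441]
362 203 [ 0.5583 -0.1129  0.0447]
180 195 [0.5809 0.3678 0.    ]
313 237 [0.4634 0.0128 0.1618]
304 165 [0.64   0.0362 0.1249]
303 190 [0.5737 0.0373 0.1565]
```

View pics/crop1.png

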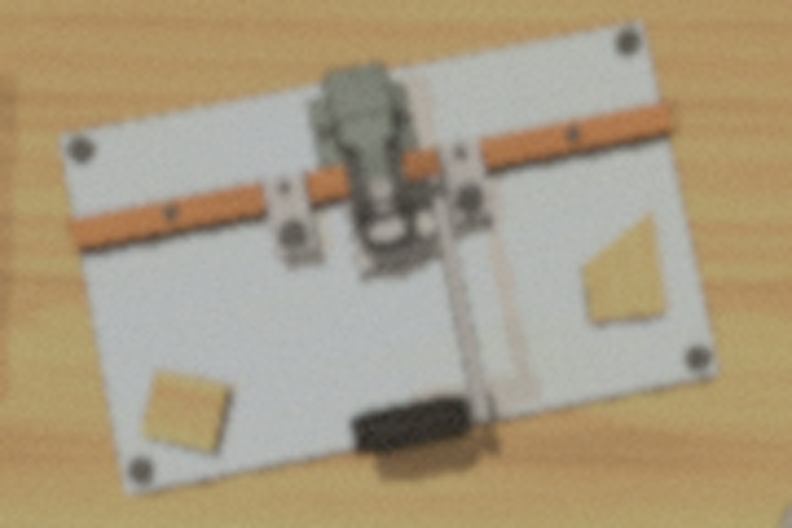

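```bash
cat >> h.py <<'E'
from scipy.spatial.transform import Rotation as R
def go(s,p,phi,tilt=0):
    """shift cm / rotvec in tool frame to reach TCP p, tool x heading phi deg, tilt about tool x deg"""
    R0=R.from_quat(s["tool_rot"]);a=np.radians(phi)
    T=R.from_matrix(np.array([[np.cos(a),np.sin(a),0],[np.sin(a),-np.cos(a),0],[0,0,-1]]))*R.from_euler('x',tilt,degrees=True)
    print("shift cm",(R0.inv().apply(np.array(p)-s["tool_pos"])*100).round(2),"rot",(R0.inv()*T).as_rotvec().round(3),"pos",s["tool_pos"].round(4),"F",s["force"].round(1),"w",round(s["gripper_width"],3),"t",s["clock"])
E
python3 - <<'E'
from h import *
from rig import bot
import pickle
a=np.radians(11.95);o=np.array([.5841,.0296])
for n in ["top","scene"]:
    P=cloud(pickle.load(open(f"/tmp/{n}.pkl","rb"))).reshape(-1,3)
    d=P[:,:2]-o;x=d[:,0]*np.cos(a)+d[:,1]*np.sin(a);y=-d[:,0]*np.sin(a)+d[:,1]*np.cos(a);z=P[:,2]
    m=(abs(x)<.2)&(abs(y)<.2)&(z>.1)&(z<.25)
    for lo in np.arange(-.15,.1,.02):
        k=m&(x>=lo)&(x<lo+.02)
        if k.sum()>3: print(n,round(lo,2),k.sum(),"y",np.percentile(y[k],[1,50,99]).round(4),"z",z[k].min().round(3),z[k].max().round(3))
go(bot.sense(),[.552,-.112,.2],8.7)
E
```

```text
top -0.15 28 y [-0.0175  0.0092  0.0333] z 0.143 0.159
top -0.13 269 y [-0.0357  0.0036  0.039 ] z 0.15 0.168
top -0.11 50 y [-0.0333 -0.0269  0.0286] z 0.147 0.162
top -0.09 31 y [-0.0335 -0.0296 -0.0257] z 0.15 0.162
top -0.07 31 y [-0.0337 -0.0295 -0.0258] z 0.152 0.163
top -0.05 31 y [-0.0336 -0.0293 -0.0258] z 0.151 0.163
top -0.03 83 y [-0.0332 -0.0067  0.0138] z 0.103 0.162
top -0.01 191 y [-0.0333 -0.0074  0.0169] z 0.104 0.177
top 0.01 109 y [-0.0142  0.0002  0.0158] z 0.12 0.177
top 0.03 83 y [-0.0154 -0.0003  0.0154] z 0.118 0.165
top 0.05 124 y [-0.0176  0.0003  0.0177] z 0.103 0.133
top 0.07 68 y [-0.0168  0.0008  0.0178] z 0.118 0.133
scene -0.13 167 y [-0.0372 -0.0072  0.0388] z 0.144 0.167
scene -0.11 85 y [-0.0355 -0.0279  0.0316] z 0.146 0.162
scene -0.09 43 y [-0.0354 -0.0327 -0.0262] z 0.144 0.161
scene -0.07 49 y [-0.0352 -0.0329 -0.0256] z 0.146 0.162
scene -0.05 45 y [-0.0348 -0.0327 -0.0274] z 0.144 0.162
scene -0.03 54 y [-0.0349 -0.0322 -0.0103] z 0.101 0.162
scene -0.01 220 y [-0.0351 -0.016   0.0129] z 0.1 0.176
scene 0.01 262 y [-0.0176 -0.0135  0.0148] z 0.101 0.176
scene 0.03 151 y [-0.0168 -0.0093  0.0154] z 0.101 0.165
scene 0.05 127 y [-0.0193 -0.0141  0.0152] z 0.1 0.129
scene 0.07 128 y [-0.0191 -0.0083  0.015 ] z 0.1 0.13
shift cm [ 51.19 -28.98   2.66] rot [-0.001 -0.     0.078] pos [ 0.1196 -0.5108  0.2261] F [ 0.1  0.9 -1.2] w 0.999 t 0.1
```

Emit:
arm_command --pt "3.4 -2 -0.4 0 0 0.02 0.9" --pt "7.8 -4.4 -0.8 0 0 0.04 0.8" --pt "12 -6.8 -1.2 0 0 0.06 0.76" --pt "16.2 -9.2 -1.6 0 0 0.078 0.76" --pt "20.5 -11.6 -2.0 0 0 0.078 0.76" --force 30

```text
clock: 0.6
tool_pos: [0.2937, -0.3499, 0.2467]
tool_rot: [0.997, 0.075, -0.0, -0.0]
force: [0.7, -0.9, 0.3]
gripper_width: 0.758
```

```bash
python3 -c "
from h import *
from rig import bot
go(bot.sense(),[.552,-.112,.2],8.7,7)"
```

```text
shift cm [ 29.11 -19.65   4.67] rot [ 0.122  0.    -0.001] pos [ 0.2937 -0.3499  0.2467] F [ 0.7 -0.9  0.3] w 0.758 t 0.6
```

Emit:
arm_command --pt "4 -2.8 0 0.03 0 0 0.76" --pt "8 -5.4 0 0.06 0 0 0.76" --pt "12 -8.1 0 0.09 0 0 0.76" --pt "16 -10.8 0 0.12 0 0 0.76" --pt "20 -13.5 0 0.122 0 0 0.76"

```text
clock: 1.1
tool_pos: [0.4713, -0.1866, 0.2462]
tool_rot: [0.995, 0.075, -0.005, -0.061]
force: [0.4, -1.0, -0.5]
gripper_width: 0.758
```

```bash
python3 -c "
from h import *
from rig import bot
go(bot.sense(),[.552,-.112,.21],8.7,7)"
```

```text
shift cm [ 9.11 -5.67  4.35] rot [-0.001  0.001 -0.001] pos [ 0.4713 -0.1866  0.2462] F [ 0.4 -1.  -0.5] w 0.758 t 1.1
```

Emit:
arm_command --pt "3 -1.9 1.4 0 0 0 0.76" --pt "6 -3.8 2.9 0 0 0 0.76" --pt "9.1 -5.7 4.3 0 0 0 0.76" --pt "9.1 -5.7 4.3 0 0 0 0.76" --pt "9.1 -5.7 4.3 0 0 0 0.76"

```text
clock: 1.6
tool_pos: [0.5504, -0.1124, 0.2101]
tool_rot: [0.995, 0.077, -0.006, -0.061]
force: [-0.2, -0.3, -0.1]
gripper_width: 0.76
```

Run:
```python
from h import *
from rig import bot,imaging
import pickle
s=bot.sense();go(s,[.552,-.112,.031],8.7,7)
print(R.from_quat(s["tool_rot"]).as_matrix().round(3))
c=imaging.capture("wrist");cv2.imwrite("pics/w1.png",c["frame"][:,:,::-1])
P=cloud(c);f=c["frame"].astype(int)
m=(P[...,2]>.036)&(P[...,2]<.052)&(abs(P[...,0]-.555)<.06)&(abs(P[...,1]+.112)<.06)&(c["range_z"]>0)
Q=P[m];print(m.sum(),Q.mean(0));r=cv2.minAreaRect((Q[:,:2]*1000).astype(np.float32));print(r)
h=cv2.convexHull((Q[:,:2]*1000).astype(np.float32));print(cv2.approxPolyDP(h,4,True)[:,0].round(1).tolist())
```

```text
shift cm [ 0.19  2.17 17.78] rot [-0.     0.002  0.002] pos [ 0.5504 -0.1124  0.2101] F [-0.2 -0.3 -0.1] w 0.76 t 1.6
[[ 0.988  0.152 -0.021]
 [ 0.153 -0.981  0.121]
 [-0.002 -0.122 -0.992]]
1516 [ 0.55944384 -0.1147512   0.04298281]
((563.6661987304688, -111.70881652832031), (60.27811813354492, 44.09318161010742), 8.139664649963379)
[[596.5999755859375, -128.89999389648438], [565.4000244140625, -89.9000015258789], [532.5, -94.19999694824219], [537.9000244140625, -136.6999969482422]]
```

View pics/w1.png

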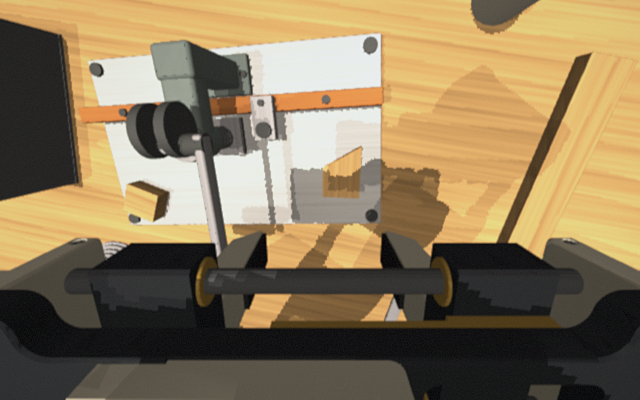

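Emit:
arm_command --pt "0.1 0.6 4 0 0 0 0.76" --pt "0.2 1.1 8 0 0 0 0.76" --pt "0.2 1.6 12 0 0 0 0.76" --pt "0.2 1.9 14.5 0 0 0 0.76" --pt "0.2 2.1 16 0 0 0 0.76"

```text
clock: 2.15
tool_pos: [0.5512, -0.1151, 0.0479]
tool_rot: [0.995, 0.075, -0.006, -0.061]
force: [-0.2, -0.8, 0.3]
gripper_width: 0.764
```

```bash
python3 -c "
from h import *
from rig import bot
go(bot.sense(),[.552,-.113,.028],8.5,7)"
```

```text
shift cm [0.12 0.05 2.  ] rot [-0.001  0.003  0.001] pos [ 0.5512 -0.1151  0.0479] F [-0.2 -0.8  0.3] w 0.764 t 2.15
```

Emit:
arm_command --pt "0.1 0 1 0 0 0 0.76" --pt "0.1 0 2 0 0 0 0.76" --pt "0.1 0 2 0 0 0 0.4" --pt "0.1 0 2 0 0 0 0.3" --pt "0.1 0 2 0 0 0 0.3"

```text
clock: 2.65
tool_pos: [0.554, -0.1118, 0.0307]
tool_rot: [0.995, 0.076, -0.004, -0.06]
force: [-0.4, -0.5, 0.4]
gripper_width: 0.552
```

Run:
```python
from h import *
from rig import bot,imaging
go(bot.sense(),[.552,-.113,.028],8.5,7)
c=imaging.capture("wrist");cv2.imwrite("pics/w2.png",c["frame"][:,:,::-1])
```

```text
shift cm [-0.22  0.12  0.26] rot [ 0.001 -0.001  0.004] pos [ 0.554  -0.1118  0.0307] F [-0.4 -0.5  0.4] w 0.552 t 2.65
```

View pics/w2.png

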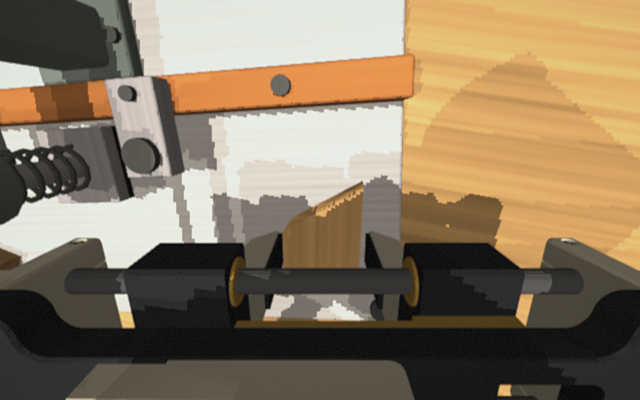

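The mitre offcut (282–365, 185–320) sits squarely between the fingers, which are still closing. I keep closing.

Emit:
arm_command --pt "0 0 0.1 0 0 0 0.3" --pt "0 0 0.1 0 0 0 0.3" --pt "0 0 0.1 0 0 0 0.3" --pt "0 0.1 -0.5 0 0 0 0.3" --pt "0 0.2 -2 0 0 0 0.3"

```text
clock: 3.2
tool_pos: [0.5535, -0.1156, 0.0491]
tool_rot: [0.995, 0.076, -0.005, -0.061]
force: [-0.0, 0.7, 0.0]
gripper_width: 0.485
```

Run:
```python
from h import *
from rig import bot,imaging
go(bot.sense(),[.552,-.113,.25],8.5,7)
c=imaging.capture("wrist");cv2.imwrite("pics/w3.png",c["frame"][:,:,::-1])
```

```text
shift cm [ -0.14  -2.74 -19.9 ] rot [-0.001  0.002  0.003] pos [ 0.5535 -0.1156  0.0491] F [-0.   0.7  0. ] w 0.485 t 3.2
```

View pics/w3.png

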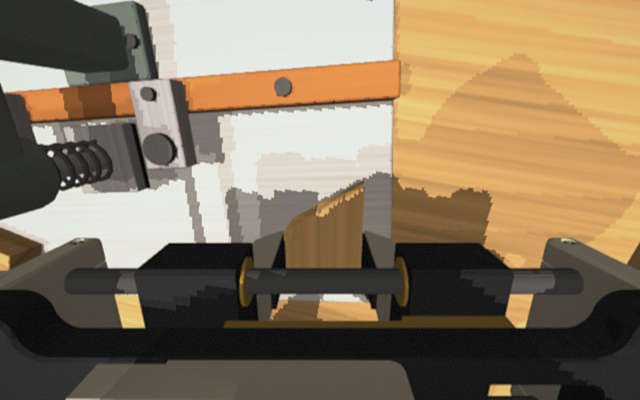

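Emit:
arm_command --pt "0 -0.5 -4 0 0 0 0.3" --pt "0 -1 -8 0 0 0 0.3" --pt "0 -1.6 -12 0 0 0 0.3" --pt "0 -2.2 -16 0 0 0 0.3" --pt "-0.1 -2.7 -20 0 0 0 0.3"

```text
clock: 3.75
tool_pos: [0.5527, -0.1134, 0.253]
tool_rot: [0.995, 0.076, -0.004, -0.061]
force: [1.3, 0.9, -1.0]
gripper_width: 0.482
```

Run:
```python
from h import *
from rig import bot,imaging
s=bot.sense();go(s,[.56,.31,.25],8.5,0)
go(s,[.56,.31,.25],30,0)
```

```text
shift cm [  7.14 -41.39   5.37] rot [-0.122 -0.     0.004] pos [ 0.5527 -0.1134  0.253 ] F [ 1.3  0.9 -1. ] w 0.482 t 3.75
shift cm [  7.14 -41.39   5.37] rot [-0.12  -0.023 -0.371] pos [ 0.5527 -0.1134  0.253 ] F [ 1.3  0.9 -1. ] w 0.482 t 3.75
```

Emit:
arm_command --pt "0.7 -3.5 0.4 -0.03 0 0 0.3" --pt "1.8 -8 0.9 -0.06 0 0 0.3" --pt "2.9 -12.5 1.5 -0.09 0 0 0.3" --pt "4 -17 2 -0.12 0 0 0.3" --pt "5 -21.5 2.5 -0.122 0 0 0.3"

```text
clock: 4.25
tool_pos: [0.5693, 0.1103, 0.2529]
tool_rot: [0.997, 0.076, 0.001, 0.0]
force: [0.9, -0.3, 0.3]
gripper_width: 0.478
```

Run:
```python
from h import *
from rig import bot,imaging
s=bot.sense();go(s,[.605,.352,.24],3,0)
```

```text
shift cm [  7.2  -23.34   1.27] rot [ 0.001 -0.001  0.1  ] pos [0.5693 0.1103 0.2529] F [ 0.9 -0.3  0.3] w 0.478 t 4.25
```

Emit:
arm_command --pt "1.4 -4.5 0.2 0 0 0.02 0.3" --pt "2.9 -9.2 0.5 0 0 0.05 0.3" --pt "4.3 -14 0.7 0 0 0.08 0.3" --pt "5.8 -18.8 1 0 0 0.1 0.3" --pt "7.2 -23.3 1.3 0 0 0.1 0.3"

```text
clock: 4.75
tool_pos: [0.6053, 0.3515, 0.2395]
tool_rot: [1.0, 0.026, 0.0, -0.0]
force: [0.6, -0.1, 0.3]
gripper_width: 0.482
```

Run:
```python
from h import *
from rig import bot,imaging
s=bot.sense();go(s,[.605,.352,.06],3,0)
c=imaging.capture("wrist");cv2.imwrite("pics/w4.png",c["frame"][:,:,::-1])
```

```text
shift cm [-0.04 -0.05 17.95] rot [-0.    -0.001 -0.001] pos [0.6053 0.3515 0.2395] F [ 0.6 -0.1  0.3] w 0.482 t 4.75
```

View pics/w4.png

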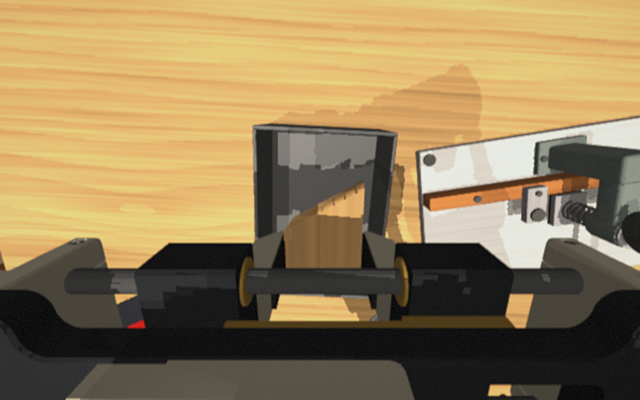

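The offcut is held, and the bin (250–397, 125–240) lies around it. I lower it in.

Emit:
arm_command --pt "0 0 3.5 0 0 0 0.3" --pt "0 0 8 0 0 0 0.3" --pt "0 0 12.5 0 0 0 0.3" --pt "0 0 16 0 0 0 0.3" --pt "0 0 18 0 0 0 0.3"

```text
clock: 5.3
tool_pos: [0.6036, 0.3483, 0.0554]
tool_rot: [1.0, 0.026, -0.003, 0.001]
force: [-0.6, -0.2, 0.1]
gripper_width: 0.483
```

Emit:
arm_command --pt "0 0 0.3 0 0 0 0.3" --pt "0 0 0.3 0 0 0 0.65" --pt "0 0 0.3 0 0 0 0.65" --pt "0 0 0.3 0 0 0 0.65" --pt "0 0 0.3 0 0 0 0.65"

```text
clock: 5.8
tool_pos: [0.6061, 0.3494, 0.058]
tool_rot: [1.0, 0.026, 0.001, -0.0]
force: [-0.2, 0.7, -0.5]
gripper_width: 0.647
```

Emit:
arm_command --pt "0 0 -3 0 0 0 0.65" --pt "0 0 -7 0 0 0 0.65" --pt "0 0 -11 0 0 0 0.65" --pt "0 0 -15 0 0 0 0.65" --pt "0 0 -19 0 0 0 0.7"

```text
clock: 6.3
tool_pos: [0.6052, 0.3491, 0.2491]
tool_rot: [1.0, 0.026, 0.001, -0.0]
force: [0.7, 0.1, -0.3]
gripper_width: 0.684
```

Run:
```python
from h import *
from rig import bot,imaging
s=bot.sense();go(s,[.478,.144,.24],78.9,0)
c=imaging.capture("wrist");cv2.imwrite("pics/w5.png",c["frame"][:,:,::-1])
```

```text
shift cm [-13.77  19.82   0.89] rot [ 1.000e-03 -1.000e-03 -1.325e+00] pos [0.6052 0.3491 0.2491] F [ 0.7  0.1 -0.3] w 0.684 t 6.3
```

View pics/w5.png

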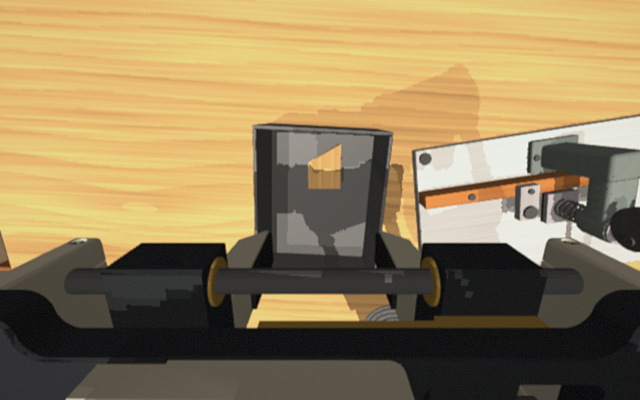

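The mitre offcut lies flat in the bin at about (325,170). Now the block.

Emit:
arm_command --pt "-1.5 2 0 0 0 -0.14 0.7" --pt "-3 4.2 0 0 0 -0.28 0.7" --pt "-4.6 6.5 0 0 0 -0.42 0.7" --pt "-6.2 9 0 0 0 -0.56 0.7" --pt "-7.8 11.3 0 0 0 -0.7 0.7"

```text
clock: 6.85
tool_pos: [0.5327, 0.2312, 0.247]
tool_rot: [0.929, 0.37, 0.001, 0.0]
force: [-0.2, -0.6, -0.5]
gripper_width: 0.697
```

Run:
```python
from h import *
from rig import bot,imaging
s=bot.sense();go(s,[.478,.144,.24],78.9,0)
```

```text
shift cm [-9.97  2.57  0.69] rot [ 0.001 -0.001 -0.619] pos [0.5327 0.2312 0.247 ] F [-0.2 -0.6 -0.5] w 0.697 t 6.85
```

Emit:
arm_command --pt "-2.4 0.6 0.1 0 0 -0.14 0.7" --pt "-5 1.3 0.2 0 0 -0.28 0.7" --pt "-7.5 1.9 0.4 0 0 -0.42 0.7" --pt "-10 2.6 0.6 0 0 -0.54 0.7" --pt "-10 2.6 0.6 0 0 -0.62 0.7"

```text
clock: 7.35
tool_pos: [0.4766, 0.143, 0.2411]
tool_rot: [0.773, 0.634, -0.0, 0.0]
force: [-0.5, 0.3, -1.1]
gripper_width: 0.7
```

Run:
```python
from h import *
from rig import bot,imaging
s=bot.sense()
c=imaging.capture("wrist");cv2.imwrite("pics/w6.png",c["frame"][:,:,::-1])
P=cloud(c)
m=(P[...,2]>.036)&(P[...,2]<.052)&(abs(P[...,0]-.478)<.05)&(abs(P[...,1]-.144)<.05)&(c["range_z"]>0)
Q=P[m];print(m.sum(),Q.mean(0));r=cv2.minAreaRect((Q[:,:2]*1000).astype(np.float32));print(r)
go(bot.sense(),[.478,.144,.024],78.9,0)
```

```text
1071 [0.4775353  0.14367312 0.04293677]
((477.379150390625, 143.01991271972656), (44.65068435668945, 39.45694351196289), 79.66924285888672)
shift cm [2.000e-02 2.000e-02 2.173e+01] rot [ 0.001 -0.     0.   ] pos [0.4775 0.1439 0.2413] F [ 0.3 -0.4  0.9] w 0.7 t 7.4
```

View pics/w6.png

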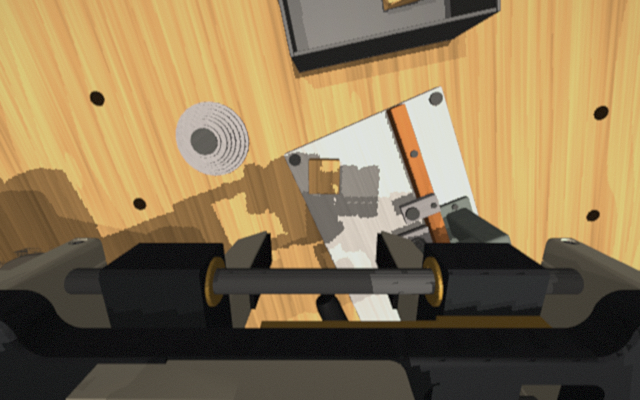

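Run:
```python
from h import *
from rig import bot,imaging
s=bot.sense()
c=imaging.capture("wrist");R0=R.from_quat(s["tool_rot"])
print(R0.inv().apply(c["T"][:3,3]-s["tool_pos"]), (R0.inv().as_matrix()@c["T"][:3,:3]).round(2))
P=cloud(c);z=c["range_z"]
L=R0.inv().apply(P.reshape(-1,3)-s["tool_pos"]).reshape(P.shape)
for u,v in [(320,340),(320,380),(60,370),(150,270),(250,260),(320,280),(560,370),(320,395)]: print(u,v,z[v,u],L[v,u].round(3))
```

```text
[ 0.07566473  0.00033814 -0.15689449] [[ 0.    0.96  0.28]
 [ 1.   -0.   -0.  ]
 [ 0.    0.28 -0.96]]
320 340 0.06775784 [ 0.024 -0.    -0.102]
320 380 0.05730956 [ 0.024 -0.    -0.112]
60 370 0.06332485 [ 0.021 -0.059 -0.107]
150 270 0.07827502 [ 0.035 -0.048 -0.087]
250 260 0.13616212 [ 0.009 -0.035 -0.035]
320 280 0.08487842 [ 0.028 -0.001 -0.082]
560 370 0.06349671 [ 0.021  0.054 -0.107]
320 395 0.05459744 [ 0.024 -0.    -0.115]
```

Emit:
arm_command --pt "0 0 3.5 0 0 0 0.66" --pt "0 0 8 0 0 0 0.66" --pt "0 0 12.5 0 0 0 0.66" --pt "0 0 16.5 0 0 0 0.66" --pt "0 0 19 0 0 0 0.66"

```text
clock: 7.95
tool_pos: [0.4771, 0.1452, 0.048]
tool_rot: [0.775, 0.633, -0.001, -0.001]
force: [-0.6, 0.3, 0.5]
gripper_width: 0.657
```

Run:
```python
from h import *
from rig import bot,imaging
go(bot.sense(),[.478,.144,.025],79.2,0)
```

```text
shift cm [-0.1   0.12  2.3 ] rot [-0.002  0.001 -0.013] pos [0.4771 0.1452 0.048 ] F [-0.6  0.3  0.5] w 0.657 t 7.95
```

Emit:
arm_command --pt "0 0 1.5 0 0 0 0.66" --pt "0 0 2.5 0 0 0 0.66" --pt "0 0 2.5 0 0 0 0.4" --pt "0 0 2.5 0 0 0 0.25" --pt "0 0 2.5 0 0 0 0.25"

```text
clock: 8.45
tool_pos: [0.4789, 0.1451, 0.0265]
tool_rot: [0.774, 0.633, 0.001, 0.001]
force: [0.6, -0.3, -0.3]
gripper_width: 0.449
```

Emit:
arm_command --pt "0 0 0 0 0 0 0.25" --pt "0 0 0 0 0 0 0.25" --pt "0 0 0 0 0 0 0.25" --pt "0 0 -1 0 0 0 0.25" --pt "0 0 -3 0 0 0 0.25"

```text
clock: 8.95
tool_pos: [0.477, 0.1447, 0.0552]
tool_rot: [0.774, 0.633, -0.001, -0.001]
force: [0.4, -0.3, -0.6]
gripper_width: 0.433
```

Run:
```python
from h import *
from rig import bot,imaging
go(bot.sense(),[.535,.352,.25],79.2,0)
c=imaging.capture("wrist");cv2.imwrite("pics/w7.png",c["frame"][:,:,::-1])
```

```text
shift cm [ 21.44   1.53 -19.51] rot [-0.003  0.001 -0.011] pos [0.477  0.1447 0.0552] F [ 0.4 -0.3 -0.6] w 0.433 t 8.95
```

View pics/w7.png

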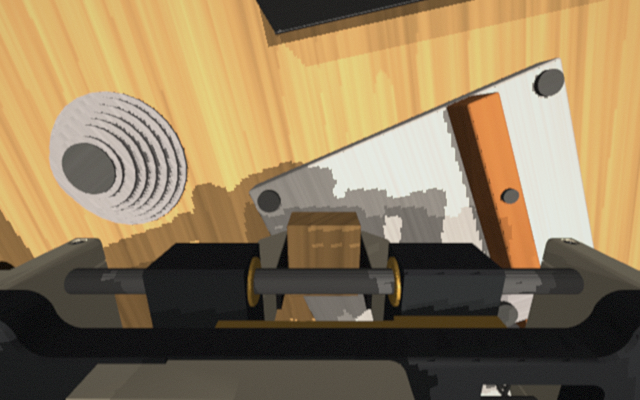

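The block is held (288–365, 212–265; width 0.433, about 40 mm). I lift it and carry it to the bin.

Emit:
arm_command --pt "0 0 -4 0 0 0 0.25" --pt "0 0 -8 0 0 0 0.25" --pt "0 0 -12 0 0 0 0.25" --pt "2 0.2 -15.5 0 0 0 0.25" --pt "6 0.4 -17.5 0 0 0 0.25"

```text
clock: 9.5
tool_pos: [0.4948, 0.202, 0.2344]
tool_rot: [0.775, 0.632, 0.002, 0.001]
force: [0.2, 0.2, -1.0]
gripper_width: 0.435
```

Emit:
arm_command --pt "4 0.3 -0.3 0 0 0 0.25" --pt "8 0.6 -0.6 0 0 0 0.25" --pt "12 0.9 -0.8 0 0 0 0.25" --pt "15.4 1.1 -0.8 0 0 0 0.25" --pt "15.4 1.1 -0.8 0 0 0 0.25"

```text
clock: 10.0
tool_pos: [0.5349, 0.3553, 0.2376]
tool_rot: [0.773, 0.635, 0.0, -0.0]
force: [0.1, -0.7, -1.0]
gripper_width: 0.433
```

Run:
```python
from h import *
from rig import bot,imaging
go(bot.sense(),[.535,.352,.06],79.2,0)
c=imaging.capture("wrist");cv2.imwrite("pics/w8.png",c["frame"][:,:,::-1])
```

```text
shift cm [-0.34  0.09 17.76] rot [-0.001 -0.001 -0.007] pos [0.5349 0.3553 0.2376] F [ 0.1 -0.7 -1. ] w 0.433 t 10.0
```

View pics/w8.png

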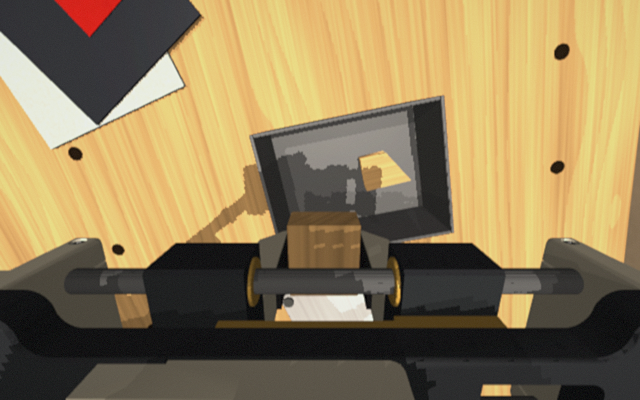

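Emit:
arm_command --pt "-0.1 0 3.5 0 0 0 0.25" --pt "-0.3 0 8 0 0 0 0.25" --pt "-0.3 0 12.5 0 0 0 0.25" --pt "-0.3 0 16 0 0 0 0.25" --pt "-0.3 0 17.7 0 0 0 0.25"

```text
clock: 10.55
tool_pos: [0.5325, 0.3463, 0.058]
tool_rot: [0.774, 0.633, -0.003, -0.0]
force: [-0.1, 0.1, 0.2]
gripper_width: 0.432
```

Emit:
arm_command --pt "0 0 0.3 0 0 0 0.25" --pt "0 0 0.3 0 0 0 0.6" --pt "0 0 0.3 0 0 0 0.6" --pt "0 0 0.3 0 0 0 0.6" --pt "0 0 0.3 0 0 0 0.6"

```text
clock: 11.05
tool_pos: [0.5351, 0.349, 0.0598]
tool_rot: [0.774, 0.633, 0.001, 0.0]
force: [-0.5, -0.2, 0.3]
gripper_width: 0.601
```

Emit:
arm_command --pt "0 0 -3 0 0 0 0.6" --pt "0 0 -7.5 0 0 0 0.6" --pt "0 0 -12 0 0 0 0.6" --pt "0 0 -16.5 0 0 0 0.6" --pt "0 0 -21 0 0 0 0.6"

```text
clock: 11.55
tool_pos: [0.5342, 0.3487, 0.2712]
tool_rot: [0.774, 0.633, 0.001, 0.0]
force: [0.7, 0.3, 0.4]
gripper_width: 0.602
```

Run:
```python
from h import *
from rig import bot,imaging
c=imaging.capture("wrist");cv2.imwrite("pics/w9.png",c["frame"][:,:,::-1])
go(bot.sense(),[.465,.0125,.28],102,0)
```

```text
shift cm [-34.49  -0.35  -0.3 ] rot [ 0.013 -0.006 -0.408] pos [0.5365 0.3499 0.2801] F [-0.4  0.8  5.6] w 0.599 t 11.6
```

View pics/w9.png

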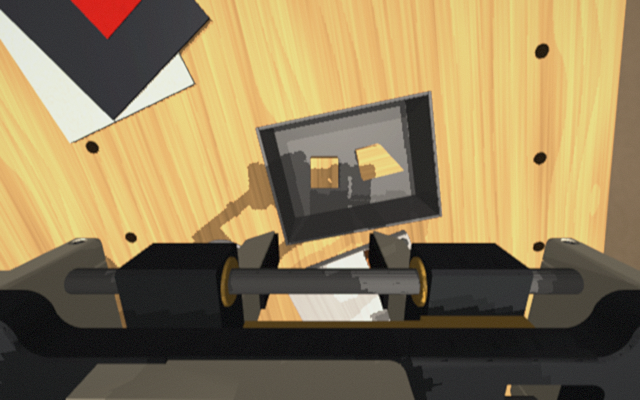

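Both offcuts lie flat in the bin at (324,172) and (378,160). On to the lever handle.

Emit:
arm_command --pt "-3.5 0 0 0 0 -0.08 0.6" --pt "-8 -0.1 0 0 0 -0.16 0.6" --pt "-12.5 -0.1 0 0 0 -0.24 0.6" --pt "-17 -0.2 0 0 0 -0.32 0.6" --pt "-21.5 -0.2 0 0 0 -0.4 0.6"

```text
clock: 12.1
tool_pos: [0.4893, 0.137, 0.2689]
tool_rot: [0.631, 0.776, 0.0, 0.001]
force: [0.6, -0.1, 0.6]
gripper_width: 0.601
```

Run:
```python
from h import *
from rig import bot,imaging
go(bot.sense(),[.465,.0125,.27],102,0)
```

```text
shift cm [-11.69  -4.91  -0.11] rot [ 0.001  0.    -0.005] pos [0.4893 0.137  0.2689] F [ 0.6 -0.1  0.6] w 0.601 t 12.1
```

Emit:
arm_command --pt "-4 -1.7 0 0 0 0 0.6" --pt "-8 -3.4 0 0 0 0 0.6" --pt "-11.7 -4.9 0 0 0 0 0.6" --pt "-11.7 -4.9 0 0 0 0 0.6" --pt "-11.7 -4.9 0 0 0 0 0.6"

```text
clock: 12.6
tool_pos: [0.4654, 0.0135, 0.269]
tool_rot: [0.633, 0.774, 0.0, 0.0]
force: [0.2, 0.0, 0.3]
gripper_width: 0.599
```

Run:
```python
from h import *
from rig import bot,imaging
for n in["wrist","scene"]:
    c=imaging.capture(n);cv2.imwrite(f"pics/{n}10.png",c["frame"][:,:,::-1])
    P=cloud(c).reshape(-1,3);a=np.radians(11.95);o=np.array([.5841,.0296])
    d=P[:,:2]-o;x=d[:,0]*np.cos(a)+d[:,1]*np.sin(a);y=-d[:,0]*np.sin(a)+d[:,1]*np.cos(a);z=P[:,2]
    k=(x>-.15)&(x<-.09)&(abs(y-.01)<.03)&(z>.12)&(z<.175)
    print(n,k.sum(),np.percentile(x[k],[2,50,98]),np.percentile(z[k],[2,50,98])) if k.sum() else 0
go(bot.sense(),[.465,.0125,.134],102,0)
```

```text
wrist 1414 [-0.13254269 -0.12090155 -0.10886554] [0.15011366 0.15993629 0.16268521]
scene 155 [-0.12900532 -0.11346627 -0.10746086] [0.14889533 0.16085988 0.16572583]
shift cm [-0.21 -0.11 13.47] rot [ 0.001 -0.    -0.008] pos [0.4656 0.0148 0.2687] F [-0.3 -0.5  0.1] w 0.601 t 12.7
```

View pics/scene10.png

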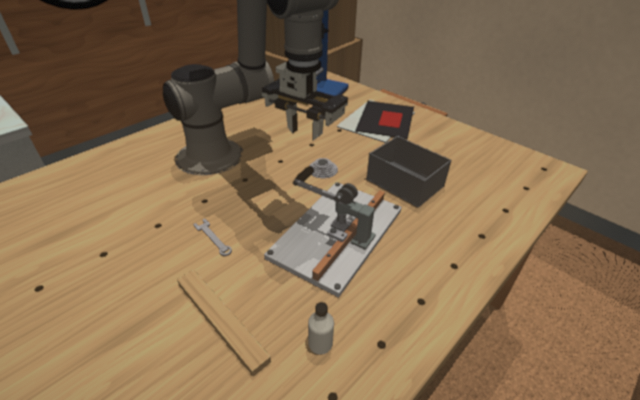

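View pics/wrist10.png

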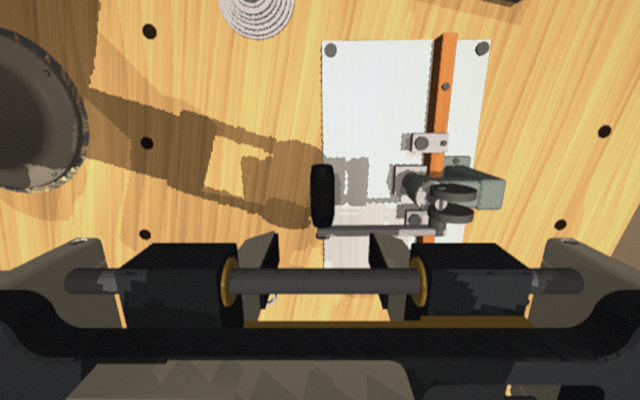

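The handle (310–335, 165–228 in the wrist view) lies midway between the fingers, as measured. I go down and grip it.

Emit:
arm_command --pt "-0.1 -0.1 3.5 0 0 0 0.6" --pt "-0.1 -0.1 7 0 0 0 0.6" --pt "-0.1 -0.1 10 0 0 0 0.6" --pt "-0.1 -0.1 12.5 0 0 0 0.6" --pt "-0.1 -0.1 13.6 0 0 0 0.6"

```text
clock: 13.2
tool_pos: [0.4636, 0.0143, 0.1304]
tool_rot: [0.632, 0.775, -0.001, -0.002]
force: [0.6, -0.3, -0.1]
gripper_width: 0.6
```

Emit:
arm_command --pt "0 0 0 0 0 0 0.5" --pt "0 0 0 0 0 0 0.2" --pt "0 0 0 0 0 0 0.1" --pt "0 0 0 0 0 0 0.1" --pt "0 0 0 0 0 0 0.1" --force 40

```text
clock: 13.7
tool_pos: [0.4641, 0.0127, 0.133]
tool_rot: [0.632, 0.775, -0.0, -0.0]
force: [-4.1, -0.8, 2.9]
gripper_width: 0.261
```

Run:
```python
from h import *
from rig import bot,imaging
s=bot.sense()
a=np.radians(11.95);ax=np.array([np.cos(a),np.sin(a)])
for th in np.linspace(0,np.pi/2,11):
    d=.12*(1-np.cos(th)); h=.12*np.sin(th)+.012*np.sin(th)
    p=s["tool_pos"]+np.r_[ax*d,h]
    print(round(th,2),(R.from_quat(s["tool_rot"]).inv().apply(p-s["tool_pos"])*100).round(2))
go(s,[.465,.0125,.132],101.95)
```

```text
0.0 [0. 0. 0.]
0.16 [ 0.    0.15 -2.07]
0.31 [ 0.    0.58 -4.08]
0.47 [ 0.01  1.3  -5.99]
0.63 [ 0.01  2.29 -7.76]
0.79 [ 0.02  3.51 -9.34]
0.94 [  0.03   4.94 -10.68]
1.1 [  0.04   6.54 -11.77]
1.26 [  0.05   8.28 -12.56]
1.41 [  0.07  10.11 -13.04]
1.57 [  0.08  11.99 -13.21]
shift cm [-0.03  0.08  0.1 ] rot [-0.001  0.    -0.007] pos [0.4641 0.0127 0.133 ] F [-4.1 -0.8  2.9] w 0.261 t 13.7
```

Emit:
arm_command --pt "0 0.1 -2.1 0 0 0 0.1" --pt "0 0.6 -4.1 0 0 0 0.1" --pt "0 1.3 -6 0 0 0 0.1" --pt "0 2.3 -7.8 0 0 0 0.1" --pt "0 3.5 -9.3 0 0 0 0.1"

```text
clock: 14.2
tool_pos: [0.4983, 0.0198, 0.2265]
tool_rot: [0.633, 0.774, -0.0, -0.0]
force: [0.2, 0.1, -5.6]
gripper_width: 0.258
```

Emit:
arm_command --pt "0 1.4 -1.3 0 0 0 0.1" --pt "0 3 -2.4 0 0 0 0.1" --pt "0 4.8 -3.2 0 0 0 0.1" --pt "0 6.6 -3.7 0 0 0 0.1" --pt "0 8.5 -3.9 0 0 0 0.1"

```text
clock: 14.7
tool_pos: [0.5826, 0.0376, 0.2653]
tool_rot: [0.632, 0.775, 0.001, -0.0]
force: [-1.1, 2.0, -8.1]
gripper_width: 0.26
```

Emit:
arm_command --pt "0 0 0 0 0 0 0.1" --pt "0 0 0 0 0 0 0.1" --pt "0 0 0 0 0 0 0.1" --pt "0 0 0 0 0 0 0.1" --pt "0 0 0 0 0 0 0.1"

```text
clock: 15.2
tool_pos: [0.5818, 0.0372, 0.2651]
tool_rot: [0.633, 0.775, 0.0, 0.0]
force: [-1.0, 4.7, 6.0]
gripper_width: 0.256
```

Run:
```python
from h import *
from rig import bot,imaging
import pickle
s=bot.sense();go(s,[.5824,.0374,.264],101.95)
a=np.radians(11.95);o=np.array([.5841,.0296]);d=s["tool_pos"][:2]-o
print("jig x",d@[np.cos(a),np.sin(a)],"y",d@[-np.sin(a),np.cos(a)])
for n in["scene","top"]:
    c=imaging.capture(n);cv2.imwrite(f"pics/{n}11.png",c["frame"][:,:,::-1])
```

```text
shift cm [0.01 0.06 0.11] rot [ 0.001 -0.    -0.007] pos [0.5818 0.0372 0.2651] F [-1.   4.7  6. ] w 0.256 t 15.2
jig x -0.00067114306651878 y 0.007887500594478637
```

View pics/scene11.png

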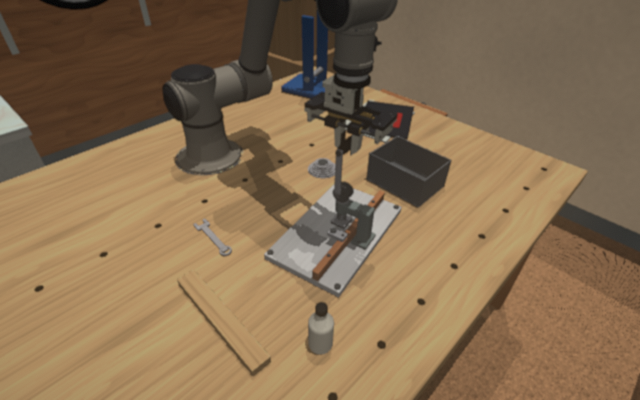

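View pics/top11.png

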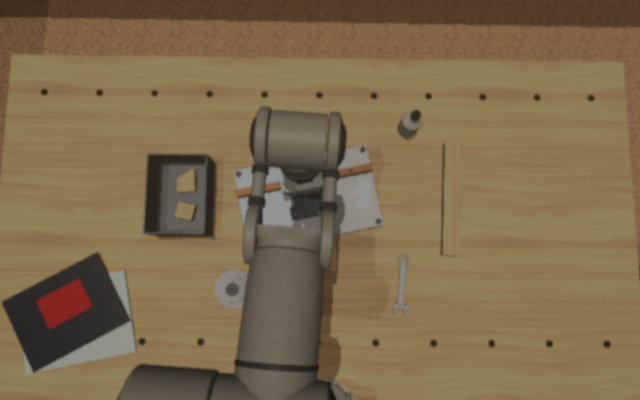

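The scene view shows the lever upright under the gripper. The top view shows both offcuts in the bin at (187,180) and (185,211), with the other things where they were. I hold once more, then hand in.

Emit:
arm_command --pt "0 0 0 0 0 0 0.1" --pt "0 0 0 0 0 0 0.1" --pt "0 0 0 0 0 0 0.1" --pt "0 0 0 0 0 0 0.1" --pt "0 0 0 0 0 0 0.1"

```text
clock: 15.8
tool_pos: [0.5819, 0.0372, 0.2651]
tool_rot: [0.633, 0.775, 0.0, 0.0]
force: [-1.9, 5.6, 5.9]
gripper_width: 0.259
```

Run:
```python
from rig import bot,imaging,job
import pickle
from h import *
s=bot.sense();print(s["tool_pos"],s["force"],s["gripper_width"],abs(s["dq"]).max())
c0=pickle.load(open("/tmp/top.pkl","rb"));c1=imaging.capture("top")
for n,(u0,v0,u1,v1) in dict(rail=(435,135,470,262),bottle=(395,100,430,140),spanner=(390,248,415,320),cassette=(212,266,242,312)).items():
    g=[cv2.cvtColor(c["frame"],cv2.COLOR_RGB2GRAY)[v0:v1,u0:u1].astype(np.float32) for c in(c0,c1)]
    print(n,cv2.phaseCorrelate(*g))
print(job.finish_job())
```

```text
[0.58189904 0.0371906  0.2651142 ] [-1.88659294  5.56417283  5.94216509] 0.2593892612931707 0.00169873607841465
rail ((-0.05785138556853653, -0.009047922642039907), 0.938701592075328)
bottle ((0.06253355843655228, 0.08181777642509047), 1.0571700579590269)
spanner ((0.3956980438268438, 0.013401012201697426), 0.7567347690794203)
cassette ((0.05268354960552202, 0.1873336379207906), 1.0204553875658247)
the job is handed in; nothing more can be done
None
```

I put both offcuts in the scrap bin, then swung the cam lever up by its black handle and handed the job in at about 16 s while still gripping it.

**Lever:** The last reading put the gripper within 1 mm of the point straight above the lever pin. The arm was still, the handle was gripped at about 24 mm width with 40 N set, and the outside force was about 8 N. I did not measure the foot height itself.

**Offcuts and bin:** The last top picture I viewed shows both offcuts lying flat in the upright bin.

**Other things on the bench:** Comparing top pictures from the start and the end, the rail, bottle, spanner and cassette shifted by at most 0.4 pixel, about 1 mm. The spanner showed the largest shift.

No check failed or disagreed with another.

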